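# Start and lock a thumbscrew at the bottom of a deep well

### The job

Take the thumbscrew out of its stand, put it down the deep well of the board jig, feel gently for the start of the coarse thread at the bottom, and screw it home clockwise until its collar sits flat on the rim of the well. Do not force it: neither lean hard on the thread insert nor wrench it round, and leave the small parts on the bench alone.

Things in the scene. Friction and masses are not known exactly. Their poses are not given: they have to be found in the camera images.
- jig: Board jig, fixed: a square aluminium base plate 100 x 100 x 12 mm with a small green circuit board at one side and a round aluminium boss, 40 mm across, standing on its middle and rising to 85 mm above the bench. The well is the hole in the boss. Origin: middle of the plate's underside.
- well_mouth (a point): Middle of the mouth of the well, in the plane of the boss's rim, 85 mm above the bench; z points up. The well is a vertical round hole 27 mm across. At its bottom, 60 mm below the rim, is a brass thread insert.
- insert_lands (a point): On the well's axis at the lands (top faces), 60 mm below the rim. Three equal entry gaps, 120 deg apart and 44 deg wide (18 deg play for a stub), lie between the lands at a random, unmeasured angle. From above, each gap has an upright wall at its anticlockwise side and leads clockwise into a channel down: 3.6 mm over 60 deg, then level for 9 deg to a stop 49 deg from the gap's middle.
- screw_grip (a point): Gripping point in the wing of the thumbscrew, on its axis, 30 mm above the underside of its collar. The loose plain steel screw (0.1 kg) stands upright in its stand. The wing is a flat upright plate 30 mm wide (along this point's x), 10 mm thick (along y), from 7 to 43 mm above the collar's underside. z points up along the axis, from tip to wing.
- screw_collar (a point): Centre of the underside of the screw's collar, a disc 34 mm across, 4 mm thick; z up along the axis. The collar stands 7.1 mm above the well's rim while the stubs (see screw_stubs) rest on the lands, about 2 to 3 mm when they have dropped into the gaps, and lies on the rim when screwed home.
- screw_stubs (a point): On the screw's axis, 65.3 mm below the collar's underside, amid three round radial thread stubs, 3.6 mm thick, that stand out to 12.3 mm from the axis, one along this point's +x and the others 120 deg to either side. The shank is 16 mm across for 11 mm below the collar, then 13 mm, and ends 70 mm below the collar's underside.
- insert_press (a joint): How far the sprung thread insert is pressed down, in m: 0 at rest, growing downward, springing back. It starts to give at about 3 N, then 1.5 N more for each mm. It must stay below 0.006 (about 12 N).
- stand: Fixed stand of dark sheet metal, 64 x 64 mm and 80 mm tall, origin at the middle of its underside; the thumbscrew's shank hangs in a 28 mm hole in the middle of its top plate and the collar rests on the plate.
- insert_twist (a joint): How far the rubber-bedded thread insert is twisted from rest, in rad, positive anticlockwise seen from above; 1.6 N m per rad, and it springs back. It must stay within 0.15 either way (about 0.24 N m).
- heatsink: Bystander: black finned heat sink, 24 x 32 x 18 mm, origin at the middle of its underside. Leave it alone.
- capacitor: Bystander: dark blue upright capacitor, 18 mm across and 32 mm tall, origin at the middle of its underside. Leave it alone.
- transformer: Bystander: small transformer, 26 x 30 x 26 mm, origin at the middle of its underside. Leave it alone.
Mind the look-alikes: they are no part of the job. Leave any green look-alike of the part that bears screw_grip alone.

How it is judged:
By the outcome, as a careful person would: the job done as asked, in the order asked, and still so for the second after the job is handed in, with the robot touching nothing.
It also fails if it takes over 64 s, if anything falls off the work surface, if the arm or the gripper's body presses on something with over 40 N, if the wrist force passes 120 N, or if a joint passes its speed limit or range.

### The arm

A 6-joint arm with a two-finger parallel gripper is mounted at the origin on a cart in front of the work surface, level with it; the furniture and walls round the work are solid. World frame = base frame: x ahead of the robot, y to its left, z up, the work surface at z = 0. Lengths are in mm, angles in rad, forces in N, time in s.
With the tool pointing down it reaches from about 350 to 775 mm from the base axis. Payload 7.3 kg.
Tool frame: the origin (TCP) lies at the very end of the fingers, on their centre line; the grasp point (between the pads) lies 19 mm behind it; z points along the fingers, y is the line along which they close (so a half turn about z gives the same grasp; the last joint's range is limited). The gripper opens to 92 mm and grips with 3 to 60 N. Pads are 19 mm wide; open, the fingers measure 130 mm over their backs; the gripper's body (75 mm by 190 mm) begins 47 mm behind the grasp point.
Start: joints at [-1.456, 0.342, 1.524, -0, 1.275, -0.146], TCP at [135.395, -507.263, 201.641] pointing down, gripper open.
Joint ranges: [-2.53, 2.53], [-0.77, 2.02], [0.04, 2.7], [-1, 4.14], [0.28, 2.66], [-3.11, 3.11]. Speed limits (rad/s): [2.57, 2.57, 3.14, 3.14, 3.14, 3.14].

### API

Orientations are given as [roll, pitch, yaw] about the fixed x, y, z axes, in that order (R = Rz(yaw) Ry(pitch) Rx(roll)).
In Python, from plant import bot gives the robot as it stands.
- The arm moves only by the tool jog_arm, never from a script. Its argument "targets" is a list of rows, each an object with "xyz": the shift along the tool's x, y, z as a fraction of full scale, a list of three; "spin": the turn about the tool's z as a fraction of full scale. In form: [{"xyz": [x, y, z], "spin": spin}, ...]. A call has exactly 10 rows; each row shifts and turns the commanded pose from where the row before left it, along the tool's axes as they then stand; what a row does not reach is not made up. Full scale, the value 1, is 80 mm for a shift and 0.1 rad for a turn. A row lasts 1/8 s, in which the tool goes at most 62.5 mm and 10.7 degrees, less where a joint would pass 70% of its speed; a pose out of reach is approached as far as the arm can. A call with a number of a shift or a turn outside -1 to 1 is refused whole. A call with a gripper value outside its range is refused whole. "gripper" is the opening in per cent of the stroke, from 0 (shut) to 100 (fully open), set as the call begins (left out, the last holds). The fingers move at their own pace and stop on an object; the grip force is fixed at half the most. Time passes only in rows, so rows that do not move let the fingers close, or fill a call up. It gives the time, the measured TCP pose, the force, the opening and the grip force at its end, in the units of the state.
- bot.get_obs(): the state, without advancing time (a new reading comes with each control period).
- bot.capture(name): name is "scene" or "side" or "wrist"; returns the picture (400x640x3 uint8, blue, green, red); there is no depth.
- bot.get_calibration(name): a dict with "vfov" (degrees; the focal length in pixels is half the picture's height over the tangent of half this angle, whatever the lens; pixels are square), "cx", "cy" (the principal point, pixels), "eye" and "rotation" of the camera in the world. Camera axes: x right, y down, z forward; pixel columns grow to the right and rows downward; lengths in mm; the calibration is good to about 2 mm. A picture is of the moment at which its call begins: read the wrist's pose just before it. get_calibration takes no time and is no camera call; for the wrist camera it gives the pose at the moment of the call.
- bot.close_job(): hands the job in; it is judged then, once.
The state is a dict: "time": time; "joint_positions": joint angles; "dq": joint speeds; "tau": joint torques, N m; "tool_pos": TCP position; "tcp_rot": TCP orientation; "contact_force": force on the tool from outside, world axes, zero at the start; "moment": the same for the moment, N m; "grip_width": finger opening in mm; "finger_force": force on a finger pad.
Only numpy, scipy, OpenCV 4.12 (cv2) and the standard library are available. Lean on these libraries where they do the work, as an engineer would, in place of code of your own. Each camera call takes 0.05 s, during which the arm holds its last target. There are 200 camera calls.

## Working session

There is one attempt and no reset: what is moved stays moved. The work goes in short steps, Python scripts to look and compute and a tool call to move; the robot and the scene stay as the last step left them, time stands still between calls to the robot, and variables do not carry over. Pictures are saved under pics/ and viewed, at most 10 in all, crops included, and the job is handed in when it is done.

Besides the shell and the picture viewer there is one more tool, called after "Emit:" by a JSON object that holds its "fn" and its "kwargs", one argument or row to a line. jog_arm: Moves the arm, as the interface text tells. Shift numbers are shares of 80 mm and turn numbers shares of 0.1 rad, none past 1 either way. Its arguments: {"type":"object","properties":{"targets":{"type":"array","items":{"type":"object","properties":{"xyz":{"type":"array","items":{"type":"number"}},"spin":{"type":"number"}}}},"gripper":{"type":"number"}},"required":["targets"]}

```bash
ls; mkdir -p pics; cat > h.py <<'E'
import numpy as np, cv2
from plant import bot
def snap(n,f):
    c=bot.get_calibration(n); im=bot.capture(n); cv2.imwrite(f'pics/{f}.png',im)
    np.save(f'pics/{f}.npy',c,allow_pickle=True); return im,c
def load(f): return np.load(f'pics/{f}.npy',allow_pickle=True).item()
def ray(c,u,v):
    f=200/np.tan(np.radians(c['vfov'])/2)
    d=np.array(c['rotation']).reshape(3,3)@np.array([(u-c['cx'])/f,(v-c['cy'])/f,1]); return np.array(c['eye']),d/np.linalg.norm(d)
def onz(c,u,v,z):
    e,d=ray(c,u,v); return e+d*(z-e[2])/d[2]
def tri(obs):
    A=np.zeros((3,3));b=np.zeros(3)
    for c,u,v in obs:
        e,d=ray(c,u,v);P=np.eye(3)-np.outer(d,d);A+=P;b+=P@e
    p=np.linalg.solve(A,b); return p,[np.linalg.norm((np.eye(3)-np.outer(d,d))@(p-e)) for e,d in [ray(*o) for o in obs]]
def proj(c,p):
    f=200/np.tan(np.radians(c['vfov'])/2)
    q=np.array(c['rotation']).reshape(3,3).T@(np.array(p)-c['eye']); return q[0]/q[2]*f+c['cx'],q[1]/q[2]*f+c['cy']
E
python3 - <<'E'
from h import *
for n in ['scene','side','wrist']:
    im,c=snap(n,n+'0'); print(n,c)
print(bot.get_obs())
a=[cv2.imread(f'pics/{n}0.png') for n in ['scene','side']]
E
```

```text
pics
scene {'vfov': 49.64641568851707, 'cx': 325.9320259101491, 'cy': 194.93472313514908, 'eye': array([-33.29725186, 438.66764683, 719.24522404]), 'rotation': array([-2.32252514, -0.00498314, -2.24292356])}
side {'vfov': 43.45288057861979, 'cx': 323.6913540569088, 'cy': 196.87311635124783, 'eye': array([ 779.40513985, -448.14576157,  840.41556774]), 'rotation': array([-2.51008773,  0.00346932,  0.52461062])}
wrist {'vfov': 62.58742339511246, 'cx': 317.3662061809258, 'cy': 201.96718520391335, 'eye': array([ 217.5452388 , -485.43358711,  383.92647442]), 'rotation': array([ 2.82997520e+00,  6.36446470e-04, -1.30961017e+00])}
{'time': 0.15, 'joint_positions': array([-1.45602348e+00,  3.42536913e-01,  1.52477614e+00, -4.61294666e-06,
        1.27538540e+00, -1.46015201e-01]), 'dq': array([ 0.00010963, -0.00284974, -0.00338927, -0.00190123,  0.0030864 ,
       -0.00102641]), 'tau': array([ 2.22119867e-03, -4.31469548e+01, -2.44354552e+01,  7.17832753e-02,
        5.37098909e-02, -8.36678737e-05]), 'tool_pos': array([ 135.34248206, -506.92480747,  201.1254871 ]), 'tcp_rot': array([-3.14049799e+00, -1.56524648e-04,  2.60789312e-01]), 'contact_force': array([-0.27613325, -0.48590811, -0.3373654 ]), 'moment': array([0.02298814, 0.02903286, 0.00417787]), 'finger_force': 0.0, 'grip_width': 91.9271102080507}
```

View pictures.

```bash
python3 - <<'E'
s=open('h.py').read()
s=s.replace("np.array(c['rotation']).reshape(3,3)","R.from_euler('xyz',c['rotation']).as_matrix()").replace("from plant","from scipy.spatial.transform import Rotation as R\nfrom plant")
open('h.py','w').write(s)
E
```

```text
(no output)
```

View pics/scene0.png

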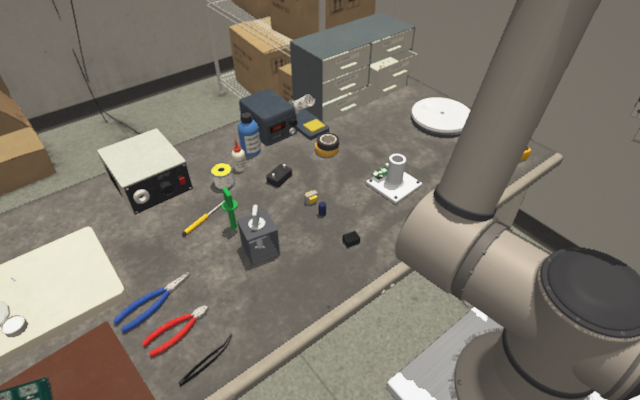

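View pics/side0.png

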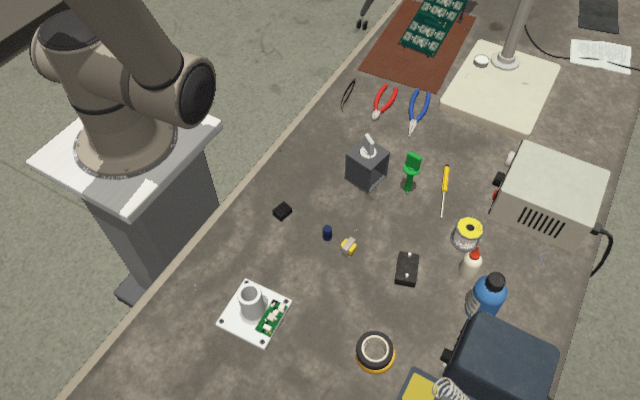

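Scene: steel screw in the dark stand at (256,218), and the jig well at (397,160). Side: screw at (368,147), well at (250,290). The only things that could be taken for the screw are the steel one in the stand and the green look-alike (scene (230,208), side (412,165)). I choose the steel one, and check it in a close crop.

```bash
python3 - <<'E'
from h import *
s=cv2.imread('pics/scene0.png');d=cv2.imread('pics/side0.png')
def cr(i,x,y):return cv2.resize(i[y:y+60,x:x+80],(400,300),interpolation=cv2.INTER_CUBIC)
cv2.imwrite('pics/crops.png',np.vstack([np.hstack([cr(s,220,195),cr(s,357,145)]),np.hstack([cr(d,330,127),cr(d,210,270)])]))
E
```

```text
(no output)
```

View pics/crops.png

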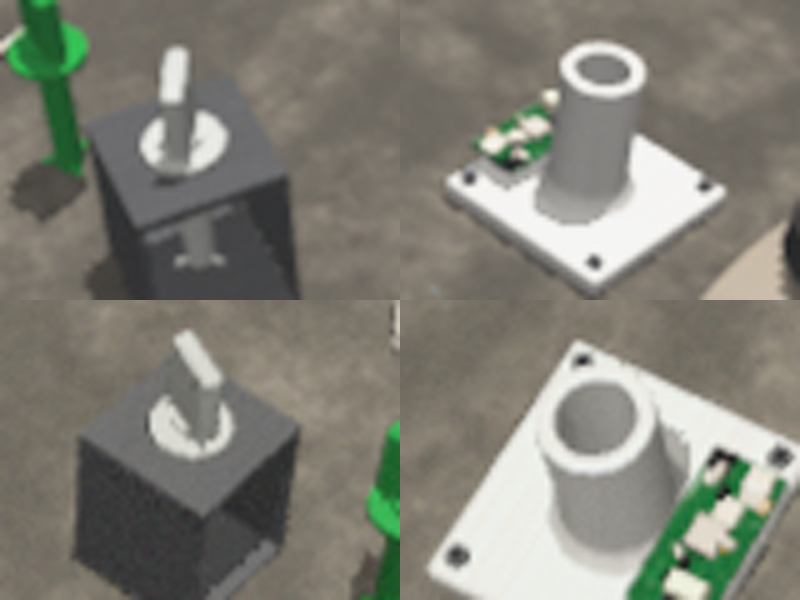

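```bash
python3 - <<'E'
from h import *
s=load('scene0');d=load('side0')
def t(n,a,b):
    p,r=tri([(s,*a),(d,*b)]);print(n,p.round(1),np.round(r,1));return p
t('collar',(256.8,223.8),(368.2,152))
t('well',(397.6,159),(249.6,294.6))
t('wingtop',(220+175/5,195+75/5),(330+198/5,127+60/5))
a=onz(d,330+181/5,127+35/5,123);b=onz(d,330+215/5,127+84/5,123);print(a,b,np.degrees(np.arctan2(*(b-a)[1::-1])))
a=onz(s,220+177/5,195+50/5,123);b=onz(s,220+174/5,195+100/5,123);print(a,b,np.degrees(np.arctan2(*(b-a)[1::-1])))
E
```

```text
collar [519.8 173.2  79.7] [0.2 0.2]
well [ 492.5 -201.3   80.1] [0.3 0.3]
wingtop [520.1 172.5 118.5] [0.4 0.4]
[510.19385968 177.47703153 123.        ] [533.2350561  161.13863017 123.        ] -35.34026980788589
[527.09760172 166.34135031 123.        ] [504.30448757 181.77379981 123.        ] 145.89939490892272
```

```bash
python3 - <<'E'
from h import *
s=load('scene0');d=load('side0')
p,r=tri([(s,226.5,189),(d,413,153)]);print(p,r)
for y in (2.52,):
    p0=np.array([135.3,-507,201.6]);print('yaw',y)
    # rows: start-> over stand, 23 rows, straight with outward bulge, yaw linear; steps in tool frame
    N=24;tgt=np.array([520,173,201.6])
    P=[p0+(tgt-p0)*i/N+np.array([120,-68,0])*np.sin(np.pi*i/N)*.5 for i in range(N+1)];Y=np.linspace(.2608,y,N+1)
    for i in range(N):
        M=R.from_euler('xyz',[np.pi,0,Y[i]]).as_matrix();print(i,(M.T@(P[i+1]-P[i])/80).round(2),round(-(Y[i+1]-Y[i])/.1,3))
E
```

```text
[608.6368453  184.72477308 116.87361129] [np.float64(1.4658119672950327), np.float64(1.465811967295009)]
yaw 2.52
0 [ 0.37 -0.21 -0.  ] -0.941
1 [ 0.38 -0.18 -0.  ] -0.941
2 [ 0.4  -0.14 -0.  ] -0.941
3 [ 0.4  -0.11 -0.  ] -0.941
4 [ 0.41 -0.08 -0.  ] -0.941
5 [ 0.41 -0.05 -0.  ] -0.941
6 [ 0.41 -0.02 -0.  ] -0.941
7 [0.41 0.01 0.  ] -0.941
8 [0.41 0.03 0.  ] -0.941
9 [0.4  0.06 0.  ] -0.941
10 [0.4  0.08 0.  ] -0.941
11 [0.39 0.1  0.  ] -0.941
12 [0.39 0.13 0.  ] -0.941
13 [0.38 0.15 0.  ] -0.941
14 [0.37 0.17 0.  ] -0.941
15 [0.36 0.19 0.  ] -0.941
16 [0.35 0.22 0.  ] -0.941
17 [0.34 0.24 0.  ] -0.941
18 [0.32 0.27 0.  ] -0.941
19 [0.3  0.29 0.  ] -0.941
20 [0.28 0.31 0.  ] -0.941
21 [0.25 0.34 0.  ] -0.941
22 [0.22 0.36 0.  ] -0.941
23 [0.19 0.38 0.  ] -0.941
```

Emit:
{"fn": "jog_arm", "kwargs": {
  "targets": [
    {"xyz": [0.37,-0.21,0],"spin": -0.94},
    {"xyz": [0.38,-0.18,0],"spin": -0.94},
    {"xyz": [0.4,-0.14,0],"spin": -0.94},
    {"xyz": [0.4,-0.11,0],"spin": -0.94},
    {"xyz": [0.41,-0.08,0],"spin": -0.94},
    {"xyz": [0.41,-0.05,0],"spin": -0.94},
    {"xyz": [0.41,-0.02,0],"spin": -0.94},
    {"xyz": [0.41,0.01,0],"spin": -0.94},
    {"xyz": [0.41,0.03,0],"spin": -0.94},
    {"xyz": [0.4,0.06,0],"spin": -0.94}
  ],
  "gripper": 100
}}

```text
time: 1.4
tool_pos: [354.4, -257.0, 201.5]
tcp_rot: [-3.141, -0.0, 1.204]
contact_force: [0.4, 0.1, 0.4]
grip_width: 91.8
finger_force: 0.0
```

Emit:
{"fn": "jog_arm", "kwargs": {
  "targets": [
    {"xyz": [0.4,0.08,0],"spin": -0.94},
    {"xyz": [0.39,0.1,0],"spin": -0.94},
    {"xyz": [0.39,0.13,0],"spin": -0.94},
    {"xyz": [0.38,0.15,0],"spin": -0.94},
    {"xyz": [0.37,0.17,0],"spin": -0.94},
    {"xyz": [0.36,0.19,0],"spin": -0.94},
    {"xyz": [0.35,0.22,0],"spin": -0.94},
    {"xyz": [0.34,0.24,0],"spin": -0.94},
    {"xyz": [0.32,0.27,0],"spin": -0.94},
    {"xyz": [0.3,0.29,0],"spin": -0.94}
  ]
}}

```text
time: 2.65
tool_pos: [486.7, 42.5, 201.4]
tcp_rot: [-3.141, -0.0, 2.144]
contact_force: [-0.6, 0.7, 0.2]
grip_width: 91.8
finger_force: 0.0
```

Emit:
{"fn": "jog_arm", "kwargs": {
  "targets": [
    {"xyz": [0.28,0.31,0],"spin": -0.94},
    {"xyz": [0.25,0.34,0],"spin": -0.94},
    {"xyz": [0.22,0.36,0],"spin": -0.94},
    {"xyz": [0.19,0.38,0],"spin": -0.94},
    {"xyz": [0,0,0],"spin": 0},
    {"xyz": [0,0,0],"spin": 0},
    {"xyz": [0,0,0],"spin": 0},
    {"xyz": [0,0,0],"spin": 0},
    {"xyz": [0,0,0],"spin": 0},
    {"xyz": [0,0,0],"spin": 0}
  ]
}}

```text
time: 3.9
tool_pos: [521.8, 171.4, 201.7]
tcp_rot: [-3.142, 0.0, 2.516]
contact_force: [-0.7, 0.6, -0.2]
grip_width: 91.8
finger_force: 0.0
```

```bash
python3 - <<'E'
from h import *
im,c=snap('wrist','w1'); print(c)
for p in ([520,173,84],[520,173,123]): print(proj(c,p))
cv2.imwrite('pics/w1b.png',cv2.resize(im,(800,500),interpolation=cv2.INTER_CUBIC))
E
```

```text
{'vfov': 62.58742339511246, 'cx': 317.3662061809258, 'cy': 201.96718520391335, 'eye': array([455.44592703, 220.48014809, 384.53298138]), 'rotation': array([2.82878534e+00, 3.04123694e-04, 9.45966125e-01])}
(np.float64(316.6708431075225), np.float64(184.76381112777804))
(np.float64(316.5622304412082), np.float64(196.8676322670339))
```

View pics/w1b.png

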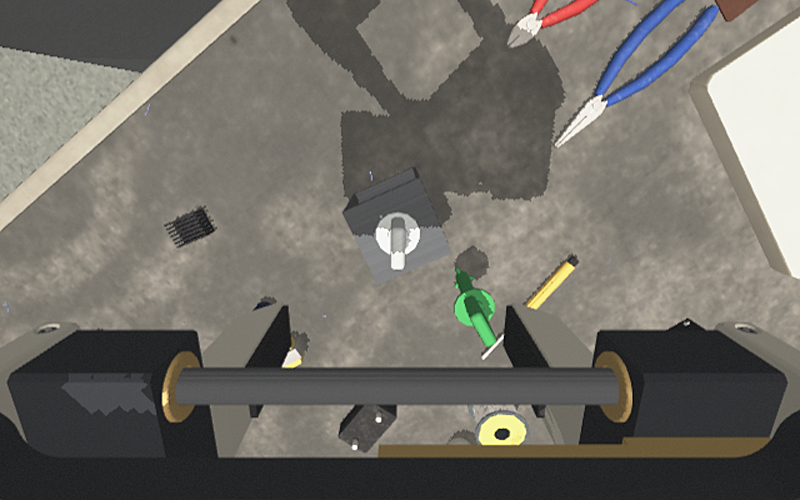

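```bash
python3 - <<'E'
from h import *
c=load('w1');s=load('scene0');d=load('side0')
p=onz(c,318.4,187.8,84);print(p,tri([(s,256.8,223.8),(d,368.2,152),(c,318.4,187.8)]))
o=bot.get_obs();M=R.from_euler('xyz',o['tcp_rot']).as_matrix();print(M.T@(p-o['tool_pos']))
im=cv2.imread('pics/w1.png')
g=im[170:222,300:340];g=cv2.resize(g,None,fx=10,fy=10,interpolation=cv2.INTER_CUBIC);cv2.imwrite('pics/w1c.png',g)
E
```

```text
[523.36615957 172.58841717  84.        ] (array([521.57898773, 172.45177198,  80.05570968]), [np.float64(1.7436215723157809), np.float64(1.4032193797880803), np.float64(2.6424333942296854)])
[ -0.58014412   1.79316887 117.62820958]
```

View pics/w1c.png

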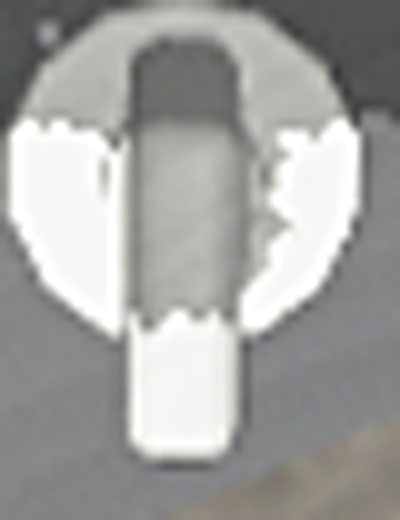

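Emit:
{"fn": "jog_arm", "kwargs": {
  "targets": [
    {"xyz": [0,0.01,0.3],"spin": 0},
    {"xyz": [0,0,0.4],"spin": 0},
    {"xyz": [0,0,0.4],"spin": 0},
    {"xyz": [0,0,0.2],"spin": 0},
    {"xyz": [0,0,0.08],"spin": 0},
    {"xyz": [0,0,0],"spin": 0},
    {"xyz": [0,0,0],"spin": 0},
    {"xyz": [0,0,0],"spin": 0},
    {"xyz": [0,0,0],"spin": 0},
    {"xyz": [0,0,0],"spin": 0}
  ]
}}

```text
time: 5.2
tool_pos: [522.3, 172.3, 91.4]
tcp_rot: [3.141, 0.0, 2.517]
contact_force: [0.1, -0.1, -0.0]
grip_width: 91.7
finger_force: 0.0
```

Emit:
{"fn": "jog_arm", "kwargs": {
  "targets": [
    {"xyz": [0,0,0],"spin": 0},
    {"xyz": [0,0,0],"spin": 0},
    {"xyz": [0,0,0],"spin": 0},
    {"xyz": [0,0,0],"spin": 0},
    {"xyz": [0,0,0],"spin": 0},
    {"xyz": [0,0,0],"spin": 0},
    {"xyz": [0,0,0],"spin": 0},
    {"xyz": [0,0,0],"spin": 0},
    {"xyz": [0,0,0],"spin": 0},
    {"xyz": [0,0,0],"spin": 0}
  ],
  "gripper": 0
}}

```text
time: 6.45
tool_pos: [522.3, 172.3, 91.2]
tcp_rot: [-3.141, 0.0, 2.517]
contact_force: [0.4, -0.1, -0.2]
grip_width: 9.8
finger_force: 30.0
```

Emit:
{"fn": "jog_arm", "kwargs": {
  "targets": [
    {"xyz": [0,0,-0.2],"spin": 0},
    {"xyz": [0,0,-0.4],"spin": 0},
    {"xyz": [0,0,-0.4],"spin": 0},
    {"xyz": [0,0,-0.3],"spin": 0},
    {"xyz": [0,0,-0.12],"spin": 0},
    {"xyz": [-0.1,-0.15,0],"spin": 0},
    {"xyz": [-0.2,-0.35,0],"spin": 0},
    {"xyz": [-0.3,-0.5,0],"spin": 0},
    {"xyz": [-0.3,-0.5,0],"spin": 0},
    {"xyz": [-0.3,-0.5,0],"spin": 0}
  ]
}}

```text
time: 7.7
tool_pos: [505.3, -15.7, 203.6]
tcp_rot: [-3.14, -0.002, 2.517]
contact_force: [-0.5, -0.0, -1.6]
grip_width: 9.4
finger_force: 30.0
```

Emit:
{"fn": "jog_arm", "kwargs": {
  "targets": [
    {"xyz": [-0.3,-0.5,0],"spin": 0},
    {"xyz": [-0.3,-0.5,0],"spin": 0},
    {"xyz": [-0.3,-0.45,0],"spin": 0},
    {"xyz": [-0.3,-0.35,0],"spin": 0},
    {"xyz": [-0.25,-0.15,0],"spin": 0},
    {"xyz": [-0.1,-0.05,0],"spin": 0},
    {"xyz": [0,0,0],"spin": 0},
    {"xyz": [0,0,0],"spin": 0},
    {"xyz": [0,0,0],"spin": 0},
    {"xyz": [0,0,0],"spin": 0}
  ]
}}

```text
time: 8.95
tool_pos: [513.6, -215.4, 205.0]
tcp_rot: [-3.142, 0.0, 2.518]
contact_force: [0.7, -0.5, -1.1]
grip_width: 9.4
finger_force: 30.0
```

```bash
python3 - <<'E'
from h import *
o=bot.get_obs();print(o['tool_pos'],o['tcp_rot'],o['joint_positions'][5])
im,c=snap('wrist','w2'); sc,_=snap('scene','s2'); sd,_=snap('side','d2')
t=np.array(o['tool_pos']);k=t-[0,0,11]
for p in (k,k-[0,0,70],[493.5,-201.5,85]): print(proj(c,p),proj(load('s2'),p),proj(load('d2'),p))
cv2.imwrite('pics/w2b.png',cv2.resize(im[40:240,170:470],(600,400),interpolation=cv2.INTER_CUBIC))
def cr(i,x,y):return cv2.resize(i[y:y+80,x:x+80],(400,400),interpolation=cv2.INTER_CUBIC)
cv2.imwrite('pics/sd2.png',np.hstack([cr(sc,357,110),cr(sd,210,230)]))
E
```

```text
[ 513.55003417 -215.39105189  205.00806704] [-3.14153495e+00  2.46678548e-04  2.51759810e+00] -1.4814872317367889
(np.float64(315.96915608740187), np.float64(231.55447849617886)) (np.float64(401.17384615558495), np.float64(111.95968547618315)) (np.float64(246.0774454272024), np.float64(274.82521987153984))
(np.float64(316.334040412484), np.float64(198.78138688032234)) (np.float64(397.489485986582), np.float64(137.5959819448715)) (np.float64(251.88474036193318), np.float64(295.87524504791537))
(np.float64(315.9839813464126), np.float64(161.2372806377825)) (np.float64(397.4696890157689), np.float64(157.10640637022718)) (np.float64(249.50668279479925), np.float64(293.7066354333514))
```

View pics/w2b.png

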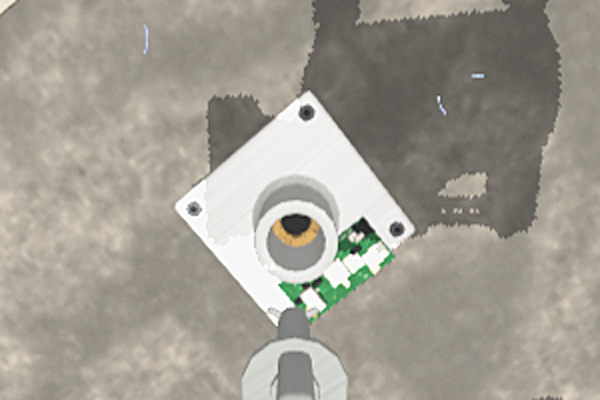

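View pics/sd2.png

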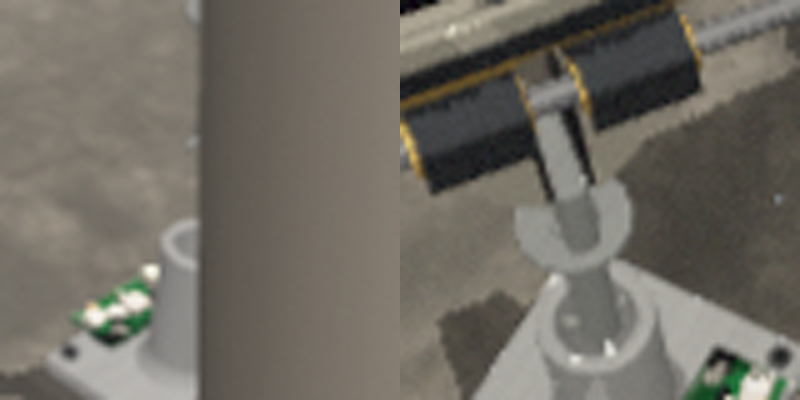

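```bash
python3 - <<'E'
from h import *
c=load('w2');o=bot.get_obs();t=np.array(o['tool_pos']);M=R.from_euler('xyz',o['tcp_rot']).as_matrix()
th=np.linspace(0,2*np.pi,73)
for dx in(-2,0,2):
    for zz in (7,11): # collar top, underside
        q=np.array([proj(c,t+M@np.array([dx+17*np.cos(a),17*np.sin(a),zz])) for a in th]);print(dx,zz,q[:,0].min().round(1),q[:,0].max().round(1),q[:,1].min().round(1),q[:,1].max().round(1))
    q=np.array([proj(c,t+M@np.array([dx+6.5*np.cos(a),6.5*np.sin(a),81])) for a in th]);print('tip',q.min(0),q.max(0))
for uv in((318,160.5),):
    p=onz(c,*uv,85);print(p,M.T@(p-t))
q=np.array([proj(c,p+20*np.array([np.cos(a),np.sin(a),0])) for a in th]);print('rim',q.min(0),q.max(0))
im=cv2.imread('pics/w2.png');cv2.imwrite('pics/w2c.png',cv2.resize(im[170:270,270:370],(600,600),interpolation=cv2.INTER_CUBIC))
E
```

```text
-2 7 288.5 342.6 211.8 261.5
-2 11 289.0 342.1 209.6 258.6
tip [308.32186455 193.88172322] [323.75002891 208.57243883]
0 7 288.4 342.7 208.7 258.7
0 11 289.0 342.2 206.6 255.8
tip [308.30376452 191.58363832] [323.76624265 206.33977722]
2 7 288.3 342.8 205.6 255.9
2 11 288.9 342.3 203.5 253.1
tip [308.28558381 189.27523355] [323.78252866 204.09723374]
[ 494.03255884 -199.57336772   85.        ] [ 25.32462172   1.67630895 119.91504271]
rim [296.49305377 138.75975498] [339.51888062 181.38233882]
```

View pics/w2c.png

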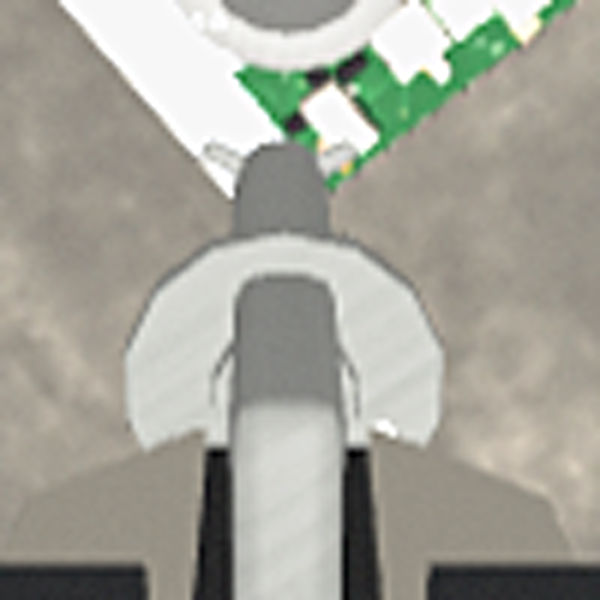

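Emit:
{"fn": "jog_arm", "kwargs": {
  "targets": [
    {"xyz": [0.1,0.009,0],"spin": 0},
    {"xyz": [0.15,0,0],"spin": 0},
    {"xyz": [0.09,0,0.1],"spin": 0},
    {"xyz": [0,0,0.15],"spin": 0},
    {"xyz": [0,0,0.11],"spin": 0},
    {"xyz": [0,0,0],"spin": 0},
    {"xyz": [0,0,0],"spin": 0},
    {"xyz": [0,0,0],"spin": 0},
    {"xyz": [0,0,0],"spin": 0},
    {"xyz": [0,0,0],"spin": 0}
  ]
}}

```text
time: 10.35
tool_pos: [492.0, -199.5, 176.1]
tcp_rot: [-3.142, 0.0, 2.517]
contact_force: [-0.2, 0.8, -0.1]
grip_width: 9.5
finger_force: 30.0
```

```bash
python3 - <<'E'
from h import *
o=bot.get_obs();t=np.array(o['tool_pos']);print(t)
im,c=snap('wrist','w3'); sc,_=snap('scene','s3'); sd,d=snap('side','d3')
s=load('scene0')
print('screw at stand z80/84:',onz(s,256.8,223.8,84),onz(d,368.2,152,84),'well',onz(s,397.6,159,85),onz(d,249.6,294.6,85))
print('tip pred',proj(c,t-[0,0,81]),proj(d,t-[0,0,81]),'well pred',proj(c,[*t[:2],85]),proj(d,[*t[:2],85]))
a=cv2.resize(im[150:250,270:370],(400,400),interpolation=cv2.INTER_CUBIC)
b=cv2.resize(sd[260:310,220:270],(400,400),interpolation=cv2.INTER_CUBIC)
cv2.imwrite('pics/v3.png',np.hstack([a,b]))
E
```

```text
[ 491.97633971 -199.47023592  176.13756305]
screw at stand z80/84: [515.8904793  174.83361078  84.        ] [521.4533274  169.82012974  84.        ] well [ 488.19845235 -196.55812074   85.        ] [ 494.54537324 -202.72583996   85.        ]
tip pred (np.float64(316.3558715026437), np.float64(198.75586934493285)) (np.float64(248.6886228651104), np.float64(289.5587700089372)) well pred (np.float64(316.39394826812685), np.float64(195.2743811013768)) (np.float64(249.45657345711118), np.float64(292.2899657978983))
```

View pics/v3.png

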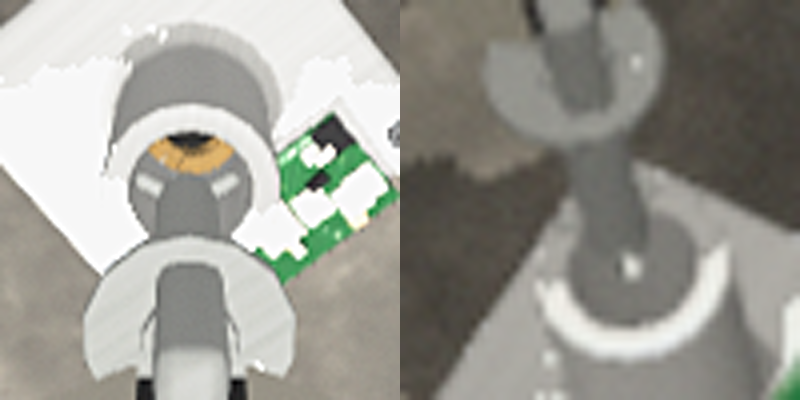

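```bash
python3 - <<'E'
from h import *
c=load('w3');d=load('d3');o=bot.get_obs();t=np.array(o['tool_pos']);M=R.from_euler('xyz',o['tcp_rot']).as_matrix()
th=np.linspace(0,2*np.pi,73)
def ext(c,dx,dy,z,r):
    q=np.array([proj(c,[*(t+M@np.array([dx+r*np.cos(a),dy+r*np.sin(a),0]))[:2],z]) for a in th]);return q.min(0).round(1),q.max(0).round(1)
for dx,dy in((0,0),(-2,0),(2,0),(0,2)):
    print(dx,dy)
    for n,k in(('w',c),('d',d)):
        print(n,'rim',ext(k,dx,dy,85,20),'hole',ext(k,dx,dy,85,13.5),'collar',ext(k,dx,dy,t[2]-11,17),'coltop',ext(k,dx,dy,t[2]-7,17))
    print([proj(c,t+M@np.array([dx+12.3*np.cos(a),dy+12.3*np.sin(a),76.3])) for a in (0,2.0944,-2.0944,np.pi,1.0472,-1.0472)])
E
```

```text
0 0
w rim (array([293.4, 172.7]), array([339.4, 216.8])) hole (array([300.9, 180.2]), array([331.9, 209.9])) collar (array([289.3, 206.2]), array([342.6, 255.5])) coltop (array([288.8, 208.3]), array([343.1, 258.4]))
d rim (array([237.2, 281.2]), array([261.7, 303.7])) hole (array([241.2, 284.8]), array([257.7, 299.9])) collar (array([231.6, 259.2]), array([254.2, 279.3])) coltop (array([231.2, 257.9]), array([253.9, 278. ]))
[(np.float64(316.3183261995461), np.float64(186.059803763632)), (np.float64(329.1262991470653), np.float64(207.4793214439307)), (np.float64(303.5387502243456), np.float64(207.46864017870539)), (np.float64(316.3370172433426), np.float64(214.4160835413895)), (np.float64(329.2962403268976), np.float64(193.30319198528105)), (np.float64(303.3501253794696), np.float64(193.29254829496756))]
-2 0
w rim (array([293.4, 175. ]), array([339.3, 218.9])) hole (array([300.9, 182.4]), array([331.9, 212. ])) collar (array([289.4, 209.3]), array([342.6, 258.2])) coltop (array([288.9, 211.4]), array([343. , 261.2]))
d rim (array([237.6, 282.2]), array([262.1, 304.7])) hole (array(
[... 1478 characters left out ...]
ay([292.5, 206.2]), array([345.8, 255.5])) coltop (array([292. , 208.3]), array([346.3, 258.4]))
d rim (array([238.4, 280.8]), array([262.8, 303.2])) hole (array([242.3, 284.3]), array([258.9, 299.5])) collar (array([232.9, 258.7]), array([255.5, 278.8])) coltop (array([232.5, 257.4]), array([255.2, 277.5]))
[(np.float64(318.7712793246033), np.float64(186.0608009822673)), (np.float64(331.52845045467774), np.float64(207.48032419786017)), (np.float64(305.9408389488608), np.float64(207.46964290651013)), (np.float64(318.722658051907), np.float64(214.41708783457085)), (np.float64(331.73204385879694), np.float64(193.30419120765063)), (np.float64(305.7858645622615), np.float64(193.29354749093963))]
```

Emit:
{"fn": "jog_arm", "kwargs": {
  "targets": [
    {"xyz": [-0.019,0.005,0],"spin": 0},
    {"xyz": [0,0,0.06],"spin": 0},
    {"xyz": [0,0,0.05],"spin": 0},
    {"xyz": [0,0,0.03],"spin": 0},
    {"xyz": [0,0,0.015],"spin": 0},
    {"xyz": [0,0,0.01],"spin": 0},
    {"xyz": [0,0,0.01],"spin": 0},
    {"xyz": [0,0,0],"spin": 0},
    {"xyz": [0,0,0],"spin": 0},
    {"xyz": [0,0,0],"spin": 0}
  ]
}}

```text
time: 11.75
tool_pos: [493.4, -200.0, 162.1]
tcp_rot: [-3.142, 0.0, 2.517]
contact_force: [-0.0, 0.7, -1.2]
grip_width: 9.3
finger_force: 30.0
```

```bash
python3 - <<'E'
from h import *
o=bot.get_obs();print(o['tool_pos'],o['contact_force'],o['moment'])
im,c=snap('wrist','w4'); sd,d=snap('side','d4')
a=cv2.resize(im[155:230,280:355],(400,400),interpolation=cv2.INTER_CUBIC)
b=cv2.resize(sd[260:310,220:270],(400,400),interpolation=cv2.INTER_CUBIC)
cv2.imwrite('pics/v4.png',np.hstack([a,b]))
E
```

```text
[ 493.39944276 -200.02444021  162.0714558 ] [-0.01435944  0.6905631  -1.23620048] [ 0.08451626 -0.16258352 -0.04369359]
```

View pics/v4.png

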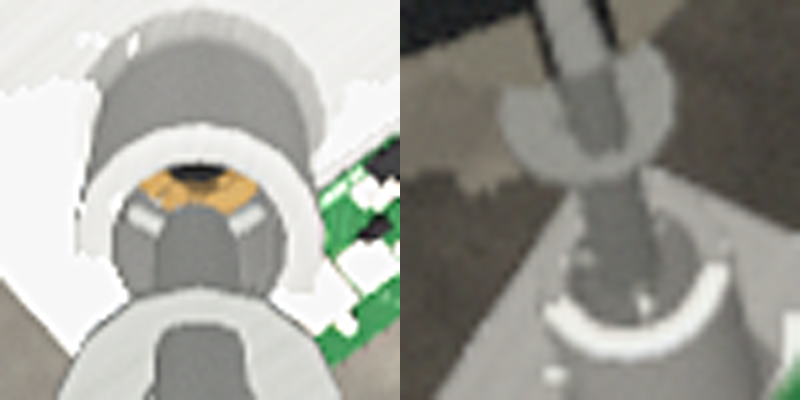

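Emit:
{"fn": "jog_arm", "kwargs": {
  "targets": [
    {"xyz": [0,0,0.02],"spin": 0},
    {"xyz": [0,0,0.04],"spin": 0},
    {"xyz": [0,0,0.06],"spin": 0},
    {"xyz": [0,0,0.06],"spin": 0},
    {"xyz": [0,0,0.06],"spin": 0},
    {"xyz": [0,0,0.06],"spin": 0},
    {"xyz": [0,0,0.06],"spin": 0},
    {"xyz": [0,0,0.06],"spin": 0},
    {"xyz": [0,0,0],"spin": 0},
    {"xyz": [0,0,0],"spin": 0}
  ]
}}

```text
time: 13.1
tool_pos: [493.5, -200.1, 128.5]
tcp_rot: [-3.142, 0.0, 2.517]
contact_force: [-0.1, 0.4, -1.8]
grip_width: 9.4
finger_force: 30.0
```

```bash
cat > st.py <<'E'
from plant import bot
o=bot.get_obs();print(round(o['time'],2),o['tool_pos'].round(2),o['tcp_rot'][2].round(4),o['contact_force'].round(2),o['moment'].round(3),o['joint_positions'][5].round(3))
E
python3 st.py
```

```text
13.1 [ 493.46 -200.06  128.53] 2.5168 [-0.14  0.4  -1.82] [ 0.045 -0.131  0.   ] -1.475
```

Emit:
{"fn": "jog_arm", "kwargs": {
  "targets": [
    {"xyz": [0,0,0.06],"spin": 0},
    {"xyz": [0,0,0.06],"spin": 0},
    {"xyz": [0,0,0.06],"spin": 0},
    {"xyz": [0,0,0.06],"spin": 0},
    {"xyz": [0,0,0.04],"spin": 0},
    {"xyz": [0,0,0.015],"spin": 0},
    {"xyz": [0,0,0.01],"spin": 0},
    {"xyz": [0,0,0.01],"spin": 0},
    {"xyz": [0,0,0],"spin": 0},
    {"xyz": [0,0,0],"spin": 0}
  ]
}}

```text
time: 14.35
tool_pos: [493.4, -200.0, 103.3]
tcp_rot: [-3.142, 0.0, 2.517]
contact_force: [-0.5, 0.1, -0.9]
grip_width: 9.4
finger_force: 30.0
```

```bash
python3 st.py
```

```text
14.35 [ 493.41 -200.04  103.29] 2.5167 [-0.48  0.1  -0.91] [ 0.065 -0.207 -0.027] -1.475
```

Emit:
{"fn": "jog_arm", "kwargs": {
  "targets": [
    {"xyz": [0,0,0.005],"spin": 0},
    {"xyz": [0,0,0.005],"spin": 0},
    {"xyz": [0,0,0.005],"spin": 0},
    {"xyz": [0,0,0.005],"spin": 0},
    {"xyz": [0,0,0],"spin": 0},
    {"xyz": [0,0,0],"spin": 0},
    {"xyz": [0,0,0],"spin": 0},
    {"xyz": [0,0,0],"spin": 0},
    {"xyz": [0,0,0],"spin": 0},
    {"xyz": [0,0,0],"spin": 0}
  ]
}}

```text
time: 15.6
tool_pos: [493.4, -200.0, 101.6]
tcp_rot: [-3.142, 0.0, 2.517]
contact_force: [0.5, -0.7, 2.4]
grip_width: 9.4
finger_force: 30.0
```

```bash
python3 st.py
```

```text
15.6 [ 493.38 -200.02  101.61] 2.5168 [ 0.51 -0.75  2.42] [ 0.051 -0.165 -0.026] -1.475
```

Emit:
{"fn": "jog_arm", "kwargs": {
  "targets": [
    {"xyz": [0,0,0.007],"spin": 0},
    {"xyz": [0,0,0],"spin": 0.3},
    {"xyz": [0,0,0],"spin": 0.3},
    {"xyz": [0,0,0],"spin": 0.3},
    {"xyz": [0,0,0],"spin": 0.3},
    {"xyz": [0,0,0],"spin": 0.3},
    {"xyz": [0,0,0],"spin": 0.3},
    {"xyz": [0,0,0],"spin": 0.2},
    {"xyz": [0,0,0],"spin": 0},
    {"xyz": [0,0,0],"spin": 0}
  ]
}}

```text
time: 16.85
tool_pos: [493.4, -200.0, 101.0]
tcp_rot: [-3.141, 0.0, 2.317]
contact_force: [-0.4, -0.8, 3.5]
grip_width: 9.5
finger_force: 30.0
```

```bash
python3 st.py
```

```text
16.85 [ 493.35 -200.    101.04] 2.317 [-0.42 -0.75  3.47] [ 0.007 -0.043 -0.009] -1.275
```

Emit:
{"fn": "jog_arm", "kwargs": {
  "targets": [
    {"xyz": [0,0,0],"spin": 0.2},
    {"xyz": [0,0,0],"spin": 0.2},
    {"xyz": [0,0,0],"spin": 0.2},
    {"xyz": [0,0,0],"spin": 0.3},
    {"xyz": [0,0,0],"spin": 0.3},
    {"xyz": [0,0,0],"spin": 0.3},
    {"xyz": [0,0,0],"spin": 0.3},
    {"xyz": [0,0,0],"spin": 0.2},
    {"xyz": [0,0,0],"spin": 0},
    {"xyz": [0,0,0],"spin": 0}
  ]
}}

```text
time: 18.1
tool_pos: [493.4, -200.0, 101.1]
tcp_rot: [3.142, 0.0, 2.117]
contact_force: [-0.3, 0.3, 3.0]
grip_width: 9.3
finger_force: 30.0
```

```bash
python3 st.py
```

```text
18.1 [ 493.41 -200.01  101.08] 2.117 [-0.26  0.25  3.04] [-0.072 -0.006  0.046] -1.075
```

Emit:
{"fn": "jog_arm", "kwargs": {
  "targets": [
    {"xyz": [0,0,0],"spin": 0.2},
    {"xyz": [0,0,0],"spin": 0.2},
    {"xyz": [0,0,0],"spin": 0.2},
    {"xyz": [0,0,0],"spin": 0.3},
    {"xyz": [0,0,0],"spin": 0.3},
    {"xyz": [0,0,0],"spin": 0.3},
    {"xyz": [0,0,0],"spin": 0.3},
    {"xyz": [0,0,0],"spin": 0.2},
    {"xyz": [0,0,0],"spin": 0},
    {"xyz": [0,0,0],"spin": 0}
  ]
}}

```text
time: 19.35
tool_pos: [493.4, -200.0, 101.1]
tcp_rot: [-3.142, 0.0, 1.917]
contact_force: [-0.2, 0.7, -0.6]
grip_width: 10.0
finger_force: 30.0
```

```bash
python3 st.py
```

```text
19.35 [ 493.36 -200.02  101.05] 1.917 [-0.18  0.7  -0.6 ] [-0.059 -0.171 -0.008] -0.875
```

Emit:
{"fn": "jog_arm", "kwargs": {
  "targets": [
    {"xyz": [0,0,0.005],"spin": 0},
    {"xyz": [0,0,0.005],"spin": 0},
    {"xyz": [0,0,0.005],"spin": 0},
    {"xyz": [0,0,0.005],"spin": 0},
    {"xyz": [0,0,0.005],"spin": 0},
    {"xyz": [0,0,0.005],"spin": 0},
    {"xyz": [0,0,0],"spin": 0},
    {"xyz": [0,0,0],"spin": 0},
    {"xyz": [0,0,0],"spin": 0},
    {"xyz": [0,0,0],"spin": 0}
  ]
}}

```text
time: 20.6
tool_pos: [493.4, -200.1, 98.7]
tcp_rot: [3.142, 0.0, 1.917]
contact_force: [-0.2, -0.3, 0.1]
grip_width: 9.5
finger_force: 30.0
```

```bash
python3 st.py
```

```text
20.6 [ 493.4  -200.05   98.69] 1.9168 [-0.23 -0.29  0.08] [ 0.003 -0.175  0.047] -0.875
```

Emit:
{"fn": "jog_arm", "kwargs": {
  "targets": [
    {"xyz": [0,0,0.004],"spin": 0},
    {"xyz": [0,0,0.004],"spin": 0},
    {"xyz": [0,0,0.004],"spin": 0},
    {"xyz": [0,0,0.004],"spin": 0},
    {"xyz": [0,0,0],"spin": 0},
    {"xyz": [0,0,0],"spin": 0},
    {"xyz": [0,0,0],"spin": 0},
    {"xyz": [0,0,0],"spin": 0},
    {"xyz": [0,0,0],"spin": 0},
    {"xyz": [0,0,0],"spin": 0}
  ]
}}

```text
time: 21.85
tool_pos: [493.4, -200.0, 97.4]
tcp_rot: [3.142, 0.0, 1.917]
contact_force: [-0.4, -0.4, 3.8]
grip_width: 9.2
finger_force: 30.0
```

```bash
python3 st.py
```

```text
21.85 [ 493.38 -200.04   97.39] 1.9167 [-0.36 -0.4   3.75] [-0.06  -0.133  0.049] -0.875
```

Emit:
{"fn": "jog_arm", "kwargs": {
  "targets": [
    {"xyz": [0,0,0],"spin": 0.3},
    {"xyz": [0,0,0.001],"spin": 0.4},
    {"xyz": [0,0,0.001],"spin": 0.4},
    {"xyz": [0,0,0.002],"spin": 0.4},
    {"xyz": [0,0,0.002],"spin": 0.5},
    {"xyz": [0,0,0.002],"spin": 0.5},
    {"xyz": [0,0,0.002],"spin": 0.5},
    {"xyz": [0,0,0],"spin": 0},
    {"xyz": [0,0,0],"spin": 0},
    {"xyz": [0,0,0],"spin": 0}
  ]
}}

```text
time: 23.1
tool_pos: [493.3, -200.0, 96.5]
tcp_rot: [-3.141, -0.0, 1.617]
contact_force: [-1.2, -0.8, 1.7]
grip_width: 9.4
finger_force: 30.0
```

```bash
python3 st.py
```

```text
23.1 [ 493.31 -199.96   96.54] 1.6171 [-1.2  -0.78  1.7 ] [-0.011  0.07  -0.051] -0.575
```

Emit:
{"fn": "jog_arm", "kwargs": {
  "targets": [
    {"xyz": [0,0,0.002],"spin": 0.4},
    {"xyz": [0,0,0.002],"spin": 0.4},
    {"xyz": [0,0,0.002],"spin": 0.4},
    {"xyz": [0,0,0.002],"spin": 0.4},
    {"xyz": [0,0,0.002],"spin": 0.5},
    {"xyz": [0,0,0.002],"spin": 0.5},
    {"xyz": [0,0,0.001],"spin": 0.4},
    {"xyz": [0,0,0],"spin": 0},
    {"xyz": [0,0,0],"spin": 0},
    {"xyz": [0,0,0],"spin": 0}
  ]
}}

```text
time: 24.35
tool_pos: [493.5, -199.9, 96.2]
tcp_rot: [3.141, 0.0, 1.317]
contact_force: [-1.3, 0.9, 7.7]
grip_width: 9.6
finger_force: 30.1
```

```bash
python3 st.py
```

```text
24.35 [ 493.49 -199.87   96.19] 1.3172 [-1.3   0.86  7.7 ] [0.208 0.321 0.039] -0.275
```

Emit:
{"fn": "jog_arm", "kwargs": {
  "targets": [
    {"xyz": [0,0,-0.005],"spin": 0},
    {"xyz": [0,0,0],"spin": 0.2},
    {"xyz": [0,0,0],"spin": 0.2},
    {"xyz": [0,0,0],"spin": 0.2},
    {"xyz": [0,0,0],"spin": 0.2},
    {"xyz": [0,0,0],"spin": 0.2},
    {"xyz": [0,0,0],"spin": 0.2},
    {"xyz": [0,0,0],"spin": 0},
    {"xyz": [0,0,0],"spin": 0},
    {"xyz": [0,0,0],"spin": 0}
  ]
}}

```text
time: 25.6
tool_pos: [493.5, -199.9, 96.2]
tcp_rot: [3.141, -0.0, 1.196]
contact_force: [-1.7, 0.8, 5.6]
grip_width: 9.4
finger_force: 30.0
```

```bash
python3 st.py
```

```text
25.6 [ 493.47 -199.89   96.16] 1.1962 [-1.65  0.82  5.56] [0.199 0.132 0.021] -0.155
```

Emit:
{"fn": "jog_arm", "kwargs": {
  "targets": [
    {"xyz": [0,0,0],"spin": 0.2},
    {"xyz": [0,0,0],"spin": 0.2},
    {"xyz": [0,0,0],"spin": 0.2},
    {"xyz": [0,0,0],"spin": 0.2},
    {"xyz": [0,0,0],"spin": 0.2},
    {"xyz": [0,0,0],"spin": 0},
    {"xyz": [0,0,0],"spin": 0},
    {"xyz": [0,0,0],"spin": 0},
    {"xyz": [0,0,0],"spin": 0},
    {"xyz": [0,0,0],"spin": 0}
  ]
}}

```text
time: 26.85
tool_pos: [493.6, -199.8, 96.1]
tcp_rot: [3.141, -0.0, 1.096]
contact_force: [-1.3, 1.5, 6.0]
grip_width: 9.7
finger_force: 30.0
```

```bash
for i in 1; do python3 st.py; done
```

```text
26.85 [ 493.58 -199.85   96.15] 1.0963 [-1.31  1.49  5.99] [0.232 0.097 0.086] -0.055
```

Emit:
{"fn": "jog_arm", "kwargs": {
  "targets": [
    {"xyz": [0,0,0],"spin": 0.2},
    {"xyz": [0,0,0],"spin": 0.2},
    {"xyz": [0,0,0],"spin": 0.2},
    {"xyz": [0,0,0],"spin": 0},
    {"xyz": [0,0,0],"spin": 0},
    {"xyz": [0,0,0],"spin": 0},
    {"xyz": [0,0,0],"spin": 0},
    {"xyz": [0,0,0],"spin": 0},
    {"xyz": [0,0,0],"spin": 0},
    {"xyz": [0,0,0],"spin": 0}
  ]
}}

```text
time: 28.1
tool_pos: [493.5, -199.8, 96.1]
tcp_rot: [3.141, -0.0, 1.036]
contact_force: [-1.0, 1.3, 4.6]
grip_width: 9.4
finger_force: 30.0
```

```bash
python3 st.py
```

```text
28.1 [ 493.55 -199.8    96.14] 1.0364 [-1.04  1.31  4.62] [0.268 0.068 0.089] 0.005
```

Emit:
{"fn": "jog_arm", "kwargs": {
  "targets": [
    {"xyz": [0,0,0],"spin": 0.2},
    {"xyz": [0,0,0],"spin": 0.2},
    {"xyz": [0,0,0],"spin": 0.2},
    {"xyz": [0,0,0],"spin": 0},
    {"xyz": [0,0,0],"spin": 0},
    {"xyz": [0,0,0],"spin": 0},
    {"xyz": [0,0,0],"spin": 0},
    {"xyz": [0,0,0],"spin": 0},
    {"xyz": [0,0,0],"spin": 0},
    {"xyz": [0,0,0],"spin": 0}
  ]
}}

```text
time: 29.35
tool_pos: [493.5, -199.8, 96.1]
tcp_rot: [3.141, -0.0, 0.977]
contact_force: [-2.0, 2.1, 5.8]
grip_width: 9.3
finger_force: 30.1
```

```bash
python3 st.py; python3 - <<'E'
from plant import bot
import numpy as np
m=[]
for i in range(4):
    bot.capture('wrist');o=bot.get_obs();m.append(np.r_[o['contact_force'],o['moment']])
print(np.mean(m,0).round(3))
E
```

```text
29.35 [ 493.53 -199.84   96.14] 0.9765 [-2.01  2.07  5.79] [0.26  0.149 0.154] 0.065
[-0.839  1.552  4.521  0.235  0.139  0.15 ]
```

Emit:
{"fn": "jog_arm", "kwargs": {
  "targets": [
    {"xyz": [0,0,-0.002],"spin": 0},
    {"xyz": [0,0,-0.002],"spin": 0},
    {"xyz": [0,0,0],"spin": 0},
    {"xyz": [0,0,0],"spin": 0},
    {"xyz": [0,0,0],"spin": 0},
    {"xyz": [0,0,0],"spin": 0},
    {"xyz": [0,0,0],"spin": 0},
    {"xyz": [0,0,0],"spin": 0},
    {"xyz": [0,0,0],"spin": 0},
    {"xyz": [0,0,0],"spin": 0}
  ]
}}

```text
time: 30.8
tool_pos: [493.3, -200.0, 96.2]
tcp_rot: [-3.141, 0.0, 0.977]
contact_force: [0.4, -0.2, -0.1]
grip_width: 9.5
finger_force: 30.0
```

```bash
cat > av.py <<'E'
from plant import bot
import numpy as np
m=[]
for i in range(6):
    bot.capture('wrist');o=bot.get_obs();m.append(np.r_[o['contact_force'],o['moment'],o['tool_pos']])
print(o['time'],o['tcp_rot'][2],np.mean(m,0).round(3))
E
python3 av.py
```

```text
31.1 0.9768020768942902 [-2.8900e-01  1.9000e-01  6.4800e-01  2.0000e-02 -3.5000e-02  9.6000e-02
  4.9330e+02 -2.0002e+02  9.6164e+01]
```

Emit:
{"fn": "jog_arm", "kwargs": {
  "targets": [
    {"xyz": [0,0,0],"spin": 0.1},
    {"xyz": [0,0,0],"spin": 0.1},
    {"xyz": [0,0,0],"spin": 0.1},
    {"xyz": [0,0,0],"spin": 0},
    {"xyz": [0,0,0],"spin": 0},
    {"xyz": [0,0,0],"spin": 0},
    {"xyz": [0,0,0],"spin": 0},
    {"xyz": [0,0,0],"spin": 0},
    {"xyz": [0,0,0],"spin": 0},
    {"xyz": [0,0,0],"spin": 0}
  ]
}}

```text
time: 32.35
tool_pos: [493.3, -200.0, 96.2]
tcp_rot: [-3.142, 0.0, 0.947]
contact_force: [-1.3, -0.3, -1.6]
grip_width: 9.6
finger_force: 30.0
```

```bash
python3 av.py
```

```text
32.65 0.946778491508039 [-6.01000e-01  1.81000e-01 -9.77000e-01 -5.50000e-02  4.50000e-02
  1.30000e-01  4.93354e+02 -2.00000e+02  9.62080e+01]
```

Emit:
{"fn": "jog_arm", "kwargs": {
  "targets": [
    {"xyz": [0,0,0.001],"spin": -0.2},
    {"xyz": [0,0,0],"spin": -0.3},
    {"xyz": [0,0,0],"spin": 0},
    {"xyz": [0,0,0],"spin": 0},
    {"xyz": [0,0,0],"spin": 0},
    {"xyz": [0,0,0],"spin": 0},
    {"xyz": [0,0,0],"spin": 0},
    {"xyz": [0,0,0],"spin": 0},
    {"xyz": [0,0,0],"spin": 0},
    {"xyz": [0,0,0],"spin": 0}
  ]
}}

```text
time: 33.9
tool_pos: [493.4, -200.0, 96.2]
tcp_rot: [3.141, 0.0, 0.997]
contact_force: [0.1, 1.2, -0.3]
grip_width: 9.5
finger_force: 30.0
```

```bash
python3 av.py
```

```text
34.2 0.9968634181276019 [-1.50000e-01 -1.80000e-02  1.53000e-01 -1.00000e-02 -1.90000e-02
  6.20000e-02  4.93398e+02 -2.00020e+02  9.61970e+01]
```

Moment falls back with the unwinding, as the bedded insert springs. Release and withdraw.

Emit:
{"fn": "jog_arm", "kwargs": {
  "targets": [
    {"xyz": [0,0,0],"spin": 0},
    {"xyz": [0,0,0],"spin": 0},
    {"xyz": [0,0,0],"spin": 0},
    {"xyz": [0,0,0],"spin": 0},
    {"xyz": [0,0,0],"spin": 0},
    {"xyz": [0,0,0],"spin": 0},
    {"xyz": [0,0,0],"spin": 0},
    {"xyz": [0,0,0],"spin": 0},
    {"xyz": [0,0,0],"spin": 0},
    {"xyz": [0,0,0],"spin": 0}
  ],
  "gripper": 60
}}

```text
time: 35.45
tool_pos: [493.4, -200.0, 96.2]
tcp_rot: [3.142, 0.0, 0.997]
contact_force: [0.4, -0.1, -0.0]
grip_width: 54.3
finger_force: 0.0
```

Emit:
{"fn": "jog_arm", "kwargs": {
  "targets": [
    {"xyz": [0,0,-0.1],"spin": 0},
    {"xyz": [0,0,-0.2],"spin": 0},
    {"xyz": [0,0,-0.3],"spin": 0},
    {"xyz": [0,0,-0.4],"spin": 0},
    {"xyz": [0,0,-0.3],"spin": 0},
    {"xyz": [0,0,-0.1],"spin": 0},
    {"xyz": [0,0,0],"spin": 0},
    {"xyz": [0,0,0],"spin": 0},
    {"xyz": [0,0,0],"spin": 0},
    {"xyz": [0,0,0],"spin": 0}
  ]
}}

```text
time: 36.7
tool_pos: [493.2, -199.9, 207.6]
tcp_rot: [-3.141, 0.0, 0.997]
contact_force: [-0.8, 0.9, -0.3]
grip_width: 55.0
finger_force: 0.0
```

```bash
python3 - <<'E'
from h import *
im,c=snap('wrist','w5');sd,d=snap('side','d5');o=bot.get_obs();print(o['time'],o['tool_pos'],o['tcp_rot'])
# wing direction and collar blob, and code check of collar height in side view
t=np.array([493.4,-200,0])
for z in(85,89,92,96): 
    q=np.array([proj(d,t+[17*np.cos(a),17*np.sin(a),z]) for a in np.linspace(0,6.28,73)]);print(z,q.min(0).round(1),q.max(0).round(1))
g=cv2.cvtColor(sd,cv2.COLOR_BGR2GRAY);print('col249 v:',{v:int(g[v,249]) for v in range(286,310)})
g=cv2.cvtColor(im,cv2.COLOR_BGR2GRAY)
for v in range(180,232,4): print(v,' '.join('%3d'%x for x in g[v,284:352:2]))
E
```

```text
36.8 [ 493.28512672 -199.96531971  207.88146867] [-3.14109183e+00  9.69937205e-05  9.96717042e-01]
85 [239.6 283.5] [260.4 302.6]
89 [239.2 282.4] [260.1 301.6]
92 [239.  281.6] [259.9 300.8]
96 [238.6 280.5] [259.7 299.7]
col249 v: {286: 103, 287: 108, 288: 108, 289: 105, 290: 105, 291: 105, 292: 107, 293: 133, 294: 148, 295: 125, 296: 132, 297: 164, 298: 171, 299: 172, 300: 204, 301: 178, 302: 212, 303: 237, 304: 203, 305: 152, 306: 146, 307: 143, 308: 144, 309: 148}
180 247 247 247 247 247 247 248 241 239 203 254 211 212 212 115 135 136 136 136 130 213 213 213 211 211 215 189 249 247 247 254 107 122 125
184 247 247 247 247 247 247 248 210 214 211 206 212 212 213 214 251 255 202 207 161 174 214 209 211 215 205 231 250 247 247 247 248 253 251
188 247 247 247 247 247 247 248 248 244 248 248 251 204 173 166 206 215 216 211 181 216 215 209 205 214 211 234 246 247 247 247 247 247 247
192 249 247 247 247 247 247 247 247 248 247 247 251 198 209 148 205 212 210 213 185 207 222 207 207 209 238 250 248 247 247 247 247 247 247
196 165 255 248 247 247 247 247 247 247 247 247 249 197 207 145 19
[... 493 characters left out ...]

212 173 172 172 181 174 173 177 238 249 247 247 247 248 248 250 244 248 250 210 250 223 251 255 108 143 155 154 148 145 148 140 145 151 154
216 165 179 180 164 165 167 175 172 169 255 248 255 126 141 155 255 248 248 250 255 103 143 145 150 144 151 149 151 150 149 143 145 147 148
220 173 168 165 159 154 159 162 157 171 182 177 252 255 127 246 252 255 147 149 162 161 146 145 144 144 149 148 145 143 144 143 148 144 144
224 164 168 169 164 153 158 157 165 161 167 167 164 254 255 199 158 154 154 153 145 144 157 155 149 149 147 145 145 144 145 145 142 141 143
228 178 164 161 167 183 176 164 164 165 158 154 161 173 175 166 165 161 161 151 148 149 142 147 151 155 152 144 147 146 146 144 140 141 141
```

```bash
python3 -c "
from plant import bot
print(bot.close_job())"
```

```text
the job is handed in; nothing more can be done
None
```

The thumbscrew is screwed clockwise to its stop, released and handed in at about 37 s; the TCP height and the rise in torque at the stop indicate the collar is on the rim, though the last pictures were too coarse to confirm that by eye.

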